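Hold the cover over the connection box for its screws

ROBOT

A 6-joint arm with a two-finger parallel gripper is mounted at the origin on a cart in front of the work surface, level with it; the furniture and walls round the work are solid. World frame = base frame: x ahead of the robot, y to its left, z up, the work surface at z = 0. Lengths are in mm, angles in degrees, forces in N, time in s.
With the tool pointing down it reaches from about 350 to 850 mm from the base axis. Payload 8.1 kg.
Tool frame: the origin (TCP) lies midway between the tips of the shut fingers; the grasp point (between the pads) lies 19 mm behind it; z points along the fingers, y is the line along which they close (so a half turn about z gives the same grasp; the last joint's range is limited). The gripper opens to 85 mm and grips with 20 to 120 N. Pads are 22 mm wide; open, the fingers measure 114 mm over their backs; the gripper's body (76 mm by 85 mm) begins 54 mm behind the grasp point. The pads swing forward as they close: fully open they stand 13 mm farther back than shut.
Start: joints at [-67.918, 7.471, 85.268, -0, 87.261, -4.893], TCP at [272.179, -534.718, 231.292] pointing down, gripper open.
Joint ranges: [-169.43, 169.43], [-51.17, 129.36], [1.28, 143.12], [-76.62, 256.62], [0, 156.53], [-152.29, 152.29]. Speed limits (degrees/s): [136.94, 136.94, 159.86, 180, 180, 180].

INTERFACE

Orientations are given as [roll, pitch, yaw] about the fixed x, y, z axes, in that order (R = Rz(yaw) Ry(pitch) Rx(roll)).
In Python, from bench import r gives the robot as it stands. The module is installed in compiled form; this text tells all that it offers.
- The arm moves only by the tool jog_arm, never from a script. Its argument "rows" is a list of rows, each a list of 2 entries, a list of its own where there are three numbers: the shift along the tool's x, y, z in mm, then the turn, a rotation vector about the tool's x, y, z in rad. A call has 1 to 10 rows; each row is the pose to reach, as a shift and turn from the pose commanded when the call began, along the tool's axes at that moment; what a row does not reach only later rows make up. A row lasts 1/10 s, in which the tool goes at most 50 mm and 8.59 degrees, less where a joint would pass 70% of its speed; a pose out of reach is approached as far as the arm can. A call with a gripper value outside its range is refused whole. "grip" is the finger opening in mm, from 0 to 85.4, set as the call begins (left out, the last holds). The fingers move at their own pace and stop on an object; "force" is the grip in N (left out, the last holds). Time passes only in rows, so rows that repeat a pose let the fingers close. It gives the time, the measured TCP pose, the force, the opening and the grip force at its end, in the units of the state.
- r.sense(): the state, without advancing time (a new reading comes with each control period).
- r.snapshot(name): name is "side" or "top"; returns (picture, depth): 420x560x3 uint8, blue, green, red; 420x560 float32, mm along the optical axis (not along the pixel's ray), 0 where there is no reading.
- r.camera_params(name): a dict with "fx", "fy", "cx", "cy" (pixels), "dist_coeffs" ([k1, k2, p1, p2, k3] as OpenCV has them; the pictures are not rectified), "pose" (4x4, takes a point from camera to world coordinates). Camera axes: x right, y down, z forward; pixel columns grow to the right and rows downward; lengths in mm; the calibration is good to about 2 mm. A picture is of the moment at which its call begins. camera_params takes no time and is no camera call.
- r.hand_in(): hands the job in; it is judged then, once.
The state is a dict: "time": time; "joint_pos": joint angles; "qd": joint speeds; "joint_efforts": joint torques, N m; "tool_pos": TCP position; "tcp_rot": TCP orientation; "ft_force": force on the tool from outside, world axes, zero at the start; "wrist_torque": the same for the moment, N m; "finger_gap": finger opening in mm; "grip_force": force on a finger pad.
Only numpy, scipy, OpenCV 4.12 (cv2) and the standard library are available. Lean on these libraries where they do the work, as an engineer would, in place of code of your own. Each camera call takes 0.05 s, during which the arm holds its last target. There are 200 camera calls.

TASK

The open connection box on the worktop is about to be closed and someone else will put in the screws: take the cover that fits it, the one with three screw holes, by its raised hood and hold it level over the box, about 15 mm above the rim, with each of its holes centred over its threaded insert in the box. The cover must never touch the box, and the job finishes with you still holding the cover there, at rest; do not shift the four-hole spare cover or anything else standing on the worktop.

Things in the scene. Friction and masses are not known exactly. Their poses are not given: they have to be found in the camera images.
- conn_box: Open grey plastic box fixed to the worktop, 120 (x) x 80 (y) mm, rim 40 mm high, white terminal strip inside, lugs at the foot of the long sides (to y +-53 mm). Origin: centre of its underside; +x points along it to the end with two cable glands. Round bosses level with the rim carry brass inserts (4 mm hole): two at the +x corners, one at the middle of the -x end.
- cover: Cover with THREE 12 mm holes: grey plate 120 (x) x 80 (y) x 5 mm lying hood up; the solid hood on its middle, to be pinched across its width, is 50 (x) x 24 (y) mm, its top 32 mm above the underside. Origin: centre of the underside; z up. Holes at x, y = (46, 26), (46, -26), (-46, 0) mm. It fits the box when its yaw equals the box's (at the start within 1.3 rad of it). 0.12 to 0.25 kg.
- board: Fixed wooden chopping board laid over the front of the sink, 240 (x) x 360 (y) mm; its top is 21 mm above the worktop and both covers lie on it. Origin: centre of its underside, 18 mm below its top.
- spare_cover: Spare cover with FOUR 12 mm holes, one near each corner; leave it. Otherwise alike: grey plate 120 (x) x 80 (y) x 5 mm lying hood up; the solid hood on its middle, to be pinched across its width, is 50 (x) x 24 (y) mm, its top 32 mm above the underside. Origin: centre of the underside; z up. The two covers lie in either of two places.
- screwdriver: Bystander: a screwdriver with a black handle, 160 mm long, lying on the worktop near the left wall; its origin is under the middle, x towards the tip.
- tin: Bystander: a food tin 57 mm across and 72 mm tall, upright; origin at the centre of its underside.
- salt_shaker: Bystander: a small clear shaker with a grey domed top, 44 mm across and 90 mm tall; origin at the centre of its underside.
- jar: Bystander: a small round glass jar with yellow contents and a white lid, 62 mm across and 99 mm tall; origin at the centre of its underside.
- thread0 (a point): Mouth of the box's threaded insert at the +x, +y corner, at rim height, 40 mm above the worktop; axes as the box's.
- cover_hole0 (a point): Centre of the three-hole cover's 12 mm hole at the +x, +y corner of the cover, at the level of the cover's underside; axes as the cover's.
- thread1 (a point): Mouth of the box's threaded insert at the +x, -y corner, at rim height, 40 mm above the worktop; axes as the box's.
- cover_hole1 (a point): Centre of the three-hole cover's 12 mm hole at the +x, -y corner of the cover, at the level of the cover's underside; axes as the cover's.
- thread2 (a point): Mouth of the box's threaded insert at the middle of the -x end, at rim height, 40 mm above the worktop; axes as the box's.
- cover_hole2 (a point): Centre of the three-hole cover's 12 mm hole at the middle of the -x end of the cover, at the level of the cover's underside; axes as the cover's.
There are look-alikes about, which are no part of the job. What is shaped like the cover but pink is not meant.

How it is judged:
By the outcome, as a careful person would: the job done as asked, in the order asked, and still so for the second after the job is handed in, while the arm keeps its last pose, push and grip.
It also fails if it takes over 35 s, if anything falls off the work surface, if the arm or the gripper's body presses on something with over 40 N, if the wrist force passes 120 N, or if a joint passes its speed limit or range.

## Working session

There is one attempt and no reset: what is moved stays moved. The work goes in short steps, Python scripts to look and compute and a tool call to move; the robot and the scene stay as the last step left them, time stands still between calls to the robot, and variables do not carry over. Pictures are saved under pics/ and viewed, at most 10 in all, crops included, and the job is handed in when it is done.

Besides the shell and the picture viewer there is one more tool, called after "Request:" in YAML: its name, and indented under it one key for each argument. jog_arm: Moves the arm, as the interface text tells. Its arguments: {"type":"object","properties":{"rows":{"type":"array"},"grip":{"type":"number"},"force":{"type":"number"}},"required":["rows"]}

```bash
mkdir -p pics
python3 - <<'E'
from bench import r
import cv2,numpy as np
for n in("top","side"):
    p,d=r.snapshot(n); cv2.imwrite(f"pics/{n}0.png",p); np.save(f"pics/{n}0.npy",d)
    c=r.camera_params(n); print(n,{k:np.round(v,3).tolist() for k,v in c.items()})
s=r.sense();print(s)
E
```

```text
top {'fx': 502.798, 'fy': 502.798, 'cx': 276.922, 'cy': 213.351, 'dist_coeffs': [-0.078, 0.0, 0.0, 0.0, 0.0], 'pose': [[0.154, -0.835, 0.528, -289.824], [-0.988, -0.122, 0.096, -278.568], [-0.015, -0.537, -0.844, 1477.919], [0.0, 0.0, 0.0, 1.0]]}
side {'fx': 467.442, 'fy': 467.442, 'cx': 280.757, 'cy': 207.551, 'dist_coeffs': [-0.069, 0.0, 0.0, 0.0, 0.0], 'pose': [[-0.102, -0.636, 0.765, -808.854], [-0.995, 0.051, -0.09, 35.121], [0.018, -0.77, -0.638, 1230.295], [0.0, 0.0, 0.0, 1.0]]}
{'time': 0.1, 'joint_pos': array([-6.79208324e+01,  7.51156384e+00,  8.53243924e+01, -3.54282561e-04,
        8.72608004e+01, -4.89376196e+00]), 'qd': array([-0.01616252, -0.14809538, -0.04022983,  0.00551129, -0.03448041,
        0.05298304]), 'joint_efforts': array([ 1.14012611e-03, -5.70949996e+01, -5.01942372e+01, -1.74552506e-04,
        8.13245948e-03,  6.89057089e-06]), 'tool_pos': array([ 271.96427345, -534.26145149,  230.32819823]), 'tcp_rot': array([-1.79903566e+02, -7.90160169e-03,  2.69729401e+01]), 'ft_force': array([0.09207308, 0.45332773, 0.33148161]), 'wrist_torque': array([-0.02494241, -0.00225194, -0.00859171]), 'grip_force': 0.0, 'finger_gap': 85.20663173009369}
```

View pics/top0.png

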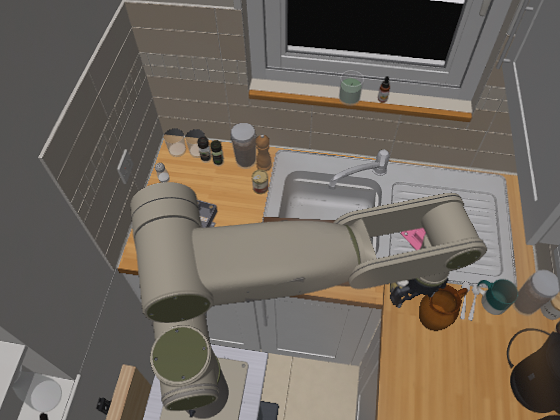

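View pics/side0.png

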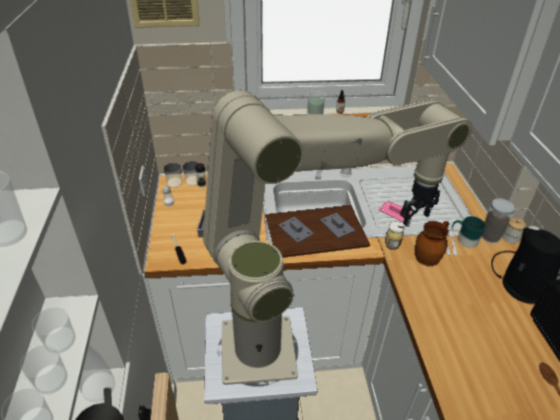

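The top view shows the arm hiding the board, with the box partly visible near (207,213). The side view shows the covers on the board near (296,228) and (338,225), with the box hidden behind the upper arm near (205,222).

```bash
cat > h.py <<'E'
import cv2,numpy as np
from bench import r
def ray(n,px):
    c=r.camera_params(n);K=np.array([[c['fx'],0,c['cx']],[0,c['fy'],c['cy']],[0,0,1]])
    u=cv2.undistortPoints(np.array(px,float).reshape(-1,1,2),K,np.array(c['dist_coeffs']))[:,0]
    P=np.array(c['pose']);d=np.c_[u,np.ones(len(u))]@P[:3,:3].T
    return P[:3,3],d
def onz(n,px,z):
    o,d=ray(n,px); z=np.broadcast_to(z,len(d)); return o+d*((z-o[2])/d[:,2])[:,None]
def proj(n,pts):
    c=r.camera_params(n);K=np.array([[c['fx'],0,c['cx']],[0,c['fy'],c['cy']],[0,0,1]])
    W=np.linalg.inv(np.array(c['pose']))
    return cv2.projectPoints(np.array(pts,float),cv2.Rodrigues(W[:3,:3])[0],W[:3,3],K,np.array(c['dist_coeffs']))[0][:,0]
def crop(img,x,y,w,h,s,f):
    cv2.imwrite(f,cv2.resize(img[y:y+h,x:x+w],None,fx=s,fy=s,interpolation=cv2.INTER_CUBIC))
E
python3 - <<'E'
from h import *
s=cv2.imread('pics/side0.png');t=cv2.imread('pics/top0.png')
a=cv2.resize(s[200:262,262:372],None,fx=7,fy=7,interpolation=cv2.INTER_CUBIC)
cv2.imwrite('pics/c1.png',a)
print(onz('side',[(296,228),(338,225),(396,235),(178,255)],26).round())
print(onz('top',[(207,213),(260,182),(162,172)],30).round())
E
```

```text
[[ 507. -181.   26.]
 [ 511. -346.   26.]
 [ 436. -557.   26.]
 [ 398.  260.   26.]]
[[584. 123.  30.]
 [739. -34.  30.]
 [733. 327.  30.]]
```

View pics/c1.png

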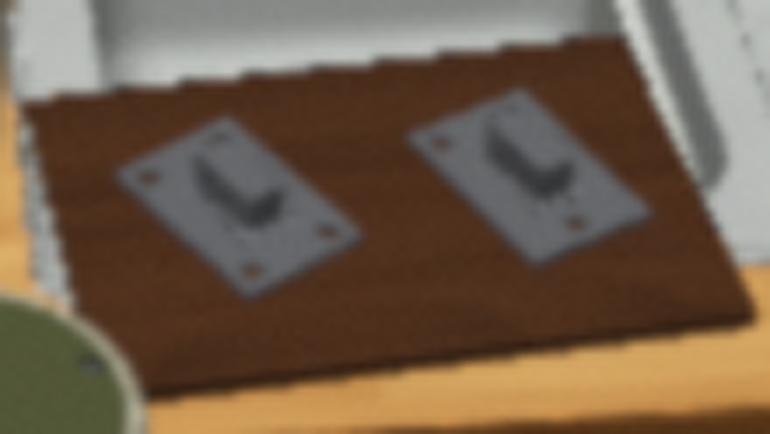

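The crop shows the left cover with four holes and the right cover with three: (442,144) and (510,108) at its +x end, (576,222) at its -x end. The right cover is therefore the one to take.

Run:
```python
from h import *
f=lambda l:[(262+(u+.5)/7-.5,200+(v+.5)/7-.5) for u,v in l]
H=onz('side',f([(442,144),(510,108),(576,222)]),25)
C=onz('side',f([(408,133),(521,88),(652,212),(537,266)]),26)
print(H.round(1),C.round(1),C.mean(0))
m=C.mean(0);a=(C[0]+C[1]-C[2]-C[3])[:2];print(np.degrees(np.arctan2(a[1],a[0])))
a=((H[0]+H[1])/2-H[2])[:2];print('yaw',np.degrees(np.arctan2(a[1],a[0])),np.linalg.norm(a),((H[0]+H[1])/2+H[2])/2)
# box rough from depth top
```

```text
[[ 544.6 -299.6   25. ]
 [ 572.2 -343.7   25. ]
 [ 474.6 -361.6   25. ]] [[ 554.4 -281.8   26. ]
 [ 587.9 -353.    26. ]
 [ 478.  -404.8   26. ]
 [ 440.9 -333.1   26. ]] [ 515.29905136 -343.17917508   26.        ]
24.772223808094175
yaw 25.524862101488445 92.8568781546488 [ 516.52289138 -341.62889745   25.        ]
```

Request:
jog_arm:
  rows:
    - [[40,-8,0],[0,0,0]]
    - [[80,-16,0],[0,0,0]]
    - [[120,-24,10],[0,0,0]]
    - [[160,-32,20],[0,0,0]]
    - [[200,-40,30],[0,0,0]]
    - [[240,-48,40],[0,0,0]]
    - [[275,-55,50],[0,0,0]]
    - [[298,-59,60],[0,0,0]]
    - [[305,-60,60],[0,0,0.03]]
    - [[305,-60,60],[0,0,0.03]]

```text
time: 1.1
tool_pos: [517.3, -341.4, 170.1]
tcp_rot: [-179.9, 0.0, 25.3]
ft_force: [-0.5, 0.0, 1.4]
finger_gap: 85.3
grip_force: 0.0
```

Run:
```python
from h import *
s=r.sense();print(s['time'],s['tool_pos'],s['tcp_rot'],s['joint_pos'])
p,d=r.snapshot('top');np.save('pics/top1.npy',d);cv2.imwrite('pics/top1.png',p)
q,d=r.snapshot('side');cv2.imwrite('pics/side1.png',q)
a=cv2.resize(p[140:280,130:310],None,fx=4,fy=4,interpolation=cv2.INTER_CUBIC)
cv2.imwrite('pics/t1.png',a)
a=cv2.resize(q[160:270,290:430],None,fx=5,fy=5,interpolation=cv2.INTER_CUBIC)
cv2.imwrite('pics/s1.png',a)
```

```text
1.1 [ 517.25064426 -341.3893827   170.08003662] [-1.79891878e+02  4.13148737e-02  2.53477393e+01] [-3.81705531e+01  1.25728088e+01  8.60069034e+01  1.13567281e-02
  8.15354884e+01  2.64800636e+01]
```

View pics/t1.png

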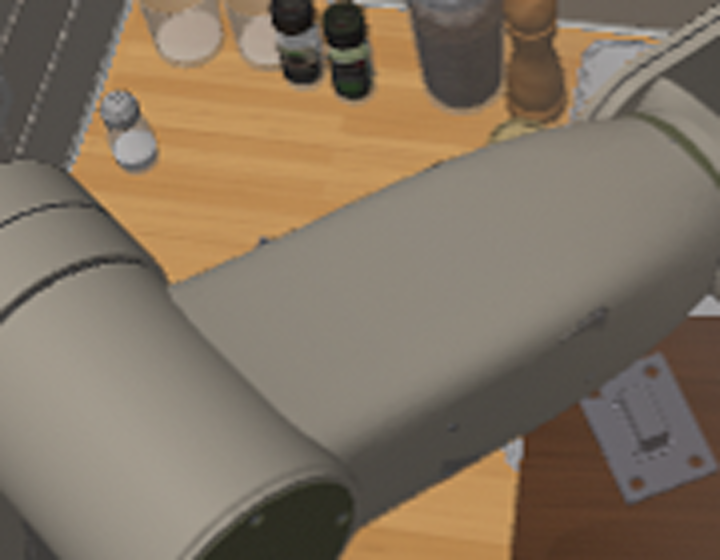

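View pics/s1.png

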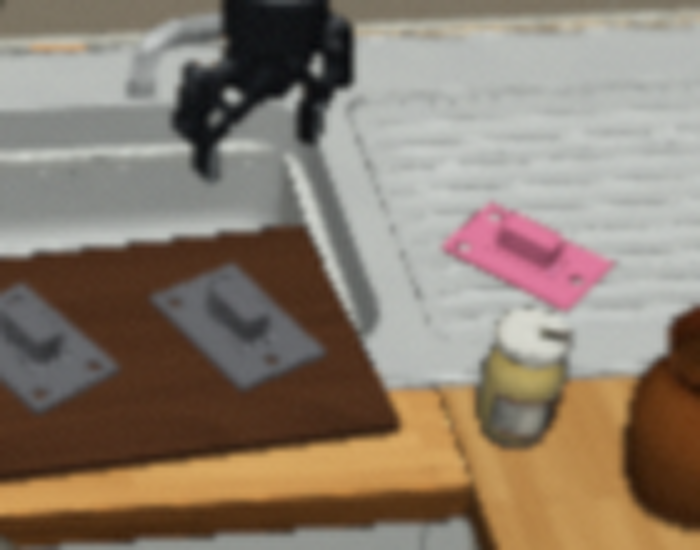

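The left cover has four holes and the three-hole cover is confirmed under the gripper near side crop (237,327). The pink look-alike at (530,255) and the jar at (523,380) are clear. Going down.

Request:
jog_arm:
  rows:
    - [[0,0,30],[0,0,0]]
    - [[0,0,65],[0,0,0]]
    - [[0,0,95],[0,0,0]]
    - [[0,0,118],[0,0,0]]
    - [[0,0,131],[0,0,0]]
    - [[0,0,138],[0,0,0]]
    - [[0,0,141],[0,0,0]]
    - [[0,0,141],[0,0,0]]

```text
time: 2.0
tool_pos: [517.2, -343.5, 31.2]
tcp_rot: [179.9, -0.0, 25.2]
ft_force: [0.3, 0.1, 0.4]
finger_gap: 85.6
grip_force: 0.0
```

Request:
jog_arm:
  rows:
    - [[0,0,0],[0,0,0]]
    - [[0,0,0],[0,0,0]]
    - [[0,0,0],[0,0,0]]
    - [[0,0,0],[0,0,0]]
    - [[0,0,0],[0,0,0]]
    - [[0,0,0],[0,0,0]]
    - [[0,0,0],[0,0,0]]
    - [[0,0,0],[0,0,0]]
  grip: 10
  force: 60

```text
time: 2.8
tool_pos: [517.2, -343.1, 30.8]
tcp_rot: [180.0, -0.0, 25.3]
ft_force: [0.2, 0.4, 5.9]
finger_gap: 22.6
grip_force: 60.9
```

Request:
jog_arm:
  rows:
    - [[0,0,-5],[0,0,0]]
    - [[0,0,-20],[0,0,0]]
    - [[0,0,-45],[0,0,0]]
    - [[0,0,-80],[0,0,0]]
    - [[0,0,-115],[0,0,0]]
    - [[0,0,-145],[0,0,0]]
    - [[0,0,-160],[0,0,0]]
    - [[0,0,-160],[0,0,0]]

```text
time: 3.6
tool_pos: [518.1, -343.9, 193.7]
tcp_rot: [179.7, -0.1, 25.3]
ft_force: [-0.2, -0.4, -1.6]
finger_gap: 22.7
grip_force: 60.0
```

Run:
```python
from h import *
s=r.sense();print(s['tool_pos'],s['tcp_rot'],s['ft_force'],s['finger_gap'],s['joint_pos'])
q,d=r.snapshot('side');cv2.imwrite('pics/side2.png',q)
p,d=r.snapshot('top');cv2.imwrite('pics/top2.png',p)
a=cv2.resize(q[150:270,150:260],(550,600),interpolation=cv2.INTER_CUBIC)
cv2.imwrite('pics/s2.png',a)
print(proj('side',[[584,123,30],[517,-343,175]]))
```

```text
[ 518.0619157  -343.93017662  193.7332791 ] [ 1.79725004e+02 -1.34254543e-01  2.52553429e+01] [-0.24034084 -0.43056001 -1.61506333] 22.743419448669908 [-3.83009256e+01  1.16112520e+01  8.46005576e+01 -2.26868518e-03
  8.34821810e+01  2.64443052e+01]
[[216.33136758 218.32343899]
 [340.80812787 193.81521829]]
```

View pics/s2.png

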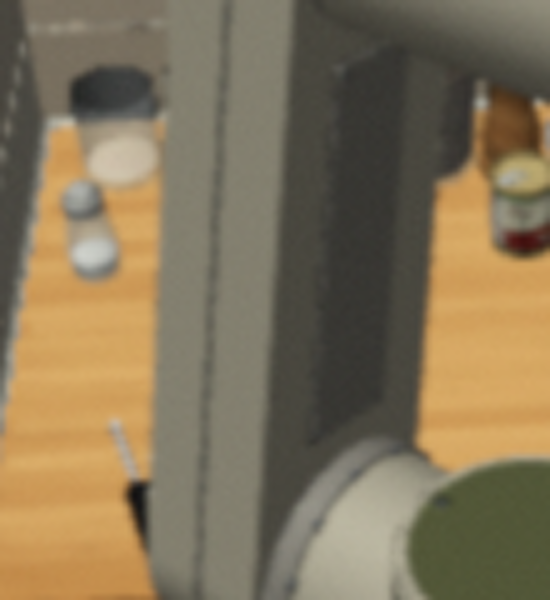

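The side crop shows the upper arm still covering the box (expected at full-image (216,218)). The tin is at crop (520,205) and the shaker at (90,230). Swinging left to uncover the box.

Request:
jog_arm:
  rows:
    - [[8,-16,0],[0,0,0]]
    - [[25,-54,0],[0,0,0]]
    - [[43,-92,0],[0,0,0]]
    - [[61,-130,0],[0,0,0]]
    - [[79,-168,0],[0,0,0]]
    - [[97,-206,0],[0,0,0]]
    - [[113,-240,0],[0,0,0]]
    - [[124,-262,0],[0,0,0]]
    - [[128,-271,0],[0,0,0]]
    - [[128,-271,0],[0,0,0]]

```text
time: 4.7
tool_pos: [515.8, -41.6, 188.7]
tcp_rot: [-179.9, 0.1, 25.4]
ft_force: [0.5, 0.2, -2.8]
finger_gap: 22.8
grip_force: 60.0
```

Run:
```python
from h import *
s=r.sense();print(s['tool_pos'],s['tcp_rot'],s['joint_pos'])
q,d=r.snapshot('side');cv2.imwrite('pics/side3.png',q)
p,d2=r.snapshot('top');cv2.imwrite('pics/top3.png',p)
np.save('pics/side3.npy',d);np.save('pics/top3.npy',d2)
a=np.hstack([cv2.resize(i,(400,540)) for i in (q[140:302,130:250],p[140:302,150:270])])
cv2.imwrite('pics/b3.png',cv2.resize(a,(800,540)))
```

```text
[515.84063428 -41.56006654 188.69449193] [-1.79902964e+02  1.20864414e-01  2.53923839e+01] [-1.02899697e+01 -3.84923736e+00  1.01303459e+02  8.38747761e-03
  8.27005519e+01  5.43166718e+01]
```

View pics/b3.png

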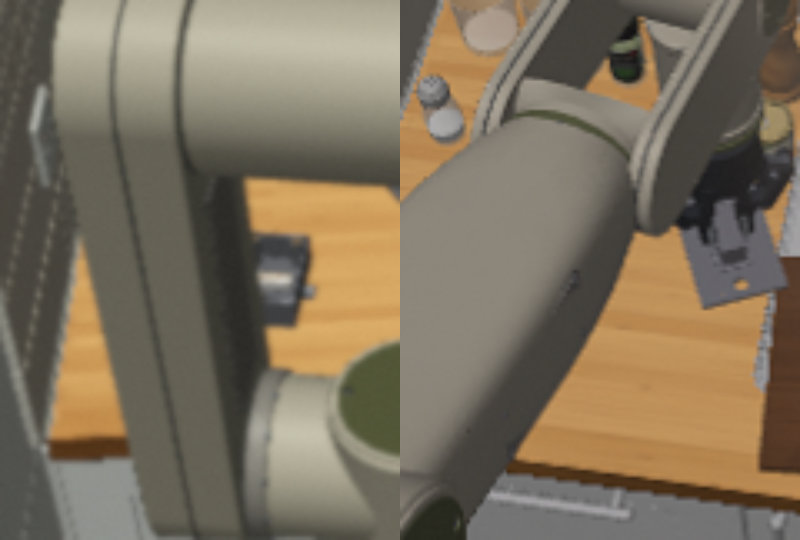

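The left half (side view) shows the box's right part at crop (285,280), with a gland at (308,292) and the rest hidden by the upper arm. The right half (top view) shows the three-hole cover hanging in the gripper with its -x hole at (742,285). Swinging further.

Request:
jog_arm:
  rows:
    - [[0,0,-30],[0,0,0]]
    - [[15,-10,-60],[0,0,0]]
    - [[40,-26,-80],[0,0,0]]
    - [[70,-46,-80],[0,0,0]]
    - [[100,-66,-80],[0,0,0]]
    - [[130,-86,-80],[0,0,0]]
    - [[155,-102,-80],[0,0,0]]
    - [[168,-111,-80],[0,0,0]]
    - [[168,-111,-80],[0,0,0]]

```text
time: 5.7
tool_pos: [622.3, 129.2, 269.1]
tcp_rot: [-180.0, 0.1, 25.3]
ft_force: [0.3, -0.6, -1.5]
finger_gap: 22.7
grip_force: 60.0
```

Run:
```python
from h import *
s=r.sense();print(s['tool_pos'],s['tcp_rot'],s['joint_pos'])
q,d=r.snapshot('side');cv2.imwrite('pics/side4.png',q)
p,d2=r.snapshot('top');cv2.imwrite('pics/top4.png',p)
np.save('pics/side4.npy',d);np.save('pics/top4.npy',d2)
a=cv2.resize(q[160:260,170:270],(600,600),interpolation=cv2.INTER_CUBIC)
cv2.imwrite('pics/b4.png',a)
```

```text
[622.26535117 129.167074   269.06133462] [-1.79966251e+02  6.75187295e-02  2.52748359e+01] [7.09942397e+00 1.23463955e+01 7.59171753e+01 1.10099793e-02
 9.18111064e+01 7.18249487e+01]
```

View pics/b4.png

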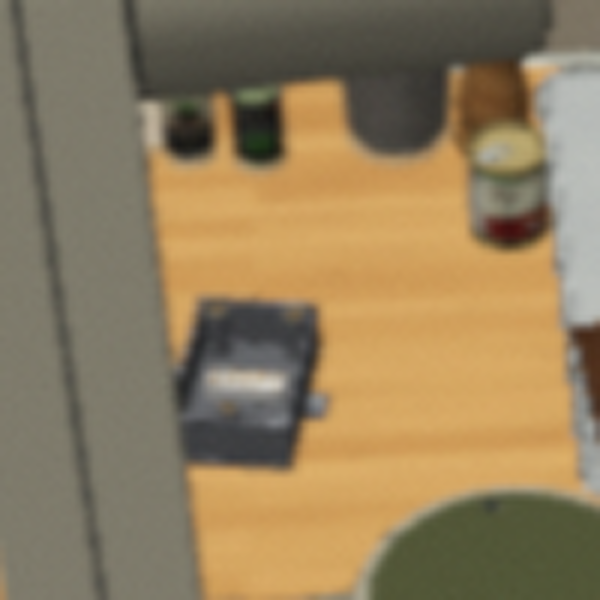

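The box is fully visible, with inserts at crop (218,311), (296,313) and (229,406), so its +x end points away from the robot.

Run:
```python
from h import *
f=lambda l:[(170+(u+.5)/6-.5,160+(v+.5)/6-.5) for u,v in l]
T=onz('side',f([(218,311),(296,313),(229,406)]),40)
print(T.round(1))
loc=np.array([[46,26],[46,-26],[-46,0]])
def fit(W):
    a=loc-loc.mean(0);b=W[:,:2]-W[:,:2].mean(0)
    th=np.arctan2((a[:,0]*b[:,1]-a[:,1]*b[:,0]).sum(),(a*b).sum())
    R=np.array([[np.cos(th),-np.sin(th)],[np.sin(th),np.cos(th)]]);t=W[:,:2].mean(0)-R@loc.mean(0)
    return t,np.degrees(th),(W[:,:2]-loc@R.T-t)
print(fit(T))
# rim corners: far-left, far-right, near-right, near-left
C=onz('side',f([(200,299),(318,306),(297,431),(185,424)]),40);print(C.round(1),C.mean(0))
```

```text
[[617.3 163.3  40. ]
 [611.2 112.3  40. ]
 [523.3 154.5  40. ]]
(array([568.80509436, 145.93456162]), np.float64(-9.731561494852205), array([[-1.23324144, -0.50212677],
       [ 1.42475107, -0.27067088],
       [-0.19150963,  0.77279765]]))
[[630.6 175.4  40. ]
 [617.2  97.8  40. ]
 [496.5 111.8  40. ]
 [508.6 181.7  40. ]] [563.20408773 141.65841617  40.        ]
```

Request:
jog_arm:
  rows:
    - [[-5,-4,15],[0,0,0.08]]
    - [[-11,-10,35],[0,0,0.2]]
    - [[-19,-17,60],[0,0,0.32]]
    - [[-27,-24,90],[0,0,0.44]]
    - [[-35,-31,120],[0,0,0.54]]
    - [[-40,-36,145],[0,0,0.58]]
    - [[-43,-38,159],[0,0,0.59]]
    - [[-43,-38,164],[0,0,0.59]]
    - [[-43,-38,164],[0,0,0.59]]

```text
time: 6.7
tool_pos: [566.7, 144.1, 106.5]
tcp_rot: [180.0, -0.0, -8.5]
ft_force: [-0.3, -0.5, -1.1]
finger_gap: 22.7
grip_force: 60.0
```

Run:
```python
from h import *
s=r.sense();print(s['tool_pos'],s['tcp_rot'],s['joint_pos'])
q,d=r.snapshot('side');cv2.imwrite('pics/side5.png',q)
p,d2=r.snapshot('top');cv2.imwrite('pics/top5.png',p)
a=np.hstack([cv2.resize(i,(400,400),interpolation=cv2.INTER_CUBIC) for i in (q[170:250,170:250],p[170:250,165:245])])
cv2.imwrite('pics/b5.png',a)
```

```text
[566.71196025 144.10308509 106.49692147] [ 1.79990455e+02 -9.82860616e-03 -8.53913125e+00] [ 9.25112853e+00  1.04104964e+01  9.53755713e+01 -1.25658719e-02
  7.42074904e+01  1.07793680e+02]
```

View pics/b5.png

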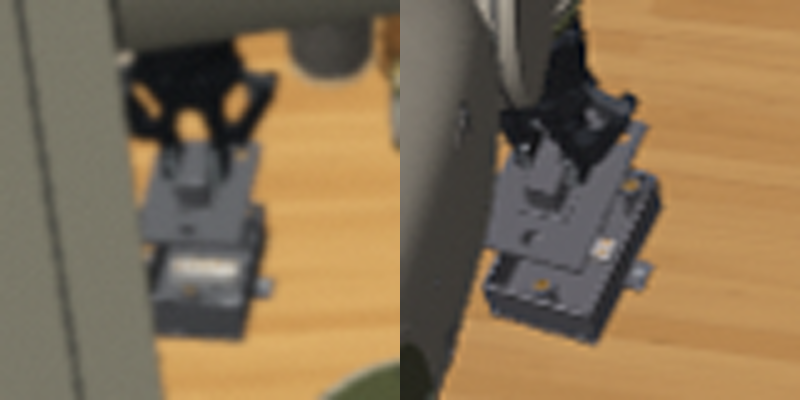

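Left (side): cover hole2 at (187,230), thread2 at (191,290). Right (top): hole2 at (529,238), thread2 at (541,285), thread1 at (631,184), cover corners (645,125), (583,268) and (488,250).

Run:
```python
from h import *
S=lambda l:[(170+(u+.5)/5-.5,170+(v+.5)/5-.5) for u,v in l]
T=lambda l:[(165+(u-400+.5)/5-.5,170+(v+.5)/5-.5) for u,v in l]
print('side hole2',onz('side',S([(187,230)]),99).round(1),'thr2',onz('side',S([(191,290)]),40).round(1))
print('side cover corners fr nr nl',onz('side',S([(258,147),(243,243),(140,236)]),[101.5,98,98]).round(1))
print('top hole2',onz('top',T([(529,238)]),99).round(1),'thr2,thr1',onz('top',T([(541,285),(631,184)]),40).round(1))
print('top cover corners',onz('top',T([(645,125),(583,268),(488,250)]),[101.5,98,98]).round(1))
th=np.radians(-8.5);R=np.array([[np.cos(th),-np.sin(th)],[np.sin(th),np.cos(th)]])
print('expected hole2 & corners',(np.array([[-46,0],[60,-40],[-60,-40],[-60,40]])@R.T+[566.7,144.1]).round(1))
```

```text
side hole2 [[522.1 152.4  99. ]] thr2 [[521.3 154.3  40. ]]
side cover corners fr nr nl [[613.6  99.5 101.5]
 [505.2 111.2  98. ]
 [519.2 187.   98. ]]
top hole2 [[518.6 154.1  99. ]] thr2,thr1 [[518.2 155.4  40. ]
 [606.1 113.5  40. ]]
top cover corners [[615.2  98.  101.5]
 [502.1 114.   98. ]
 [506.4 178.7  98. ]]
expected hole2 & corners [[521.2 150.9]
 [620.1  95.7]
 [501.4 113.4]
 [513.3 192.5]]
```

Request:
jog_arm:
  rows:
    - [[0,-0.3,4],[0,0,0.005]]
    - [[0,-0.7,12],[0,0,0.015]]
    - [[0,-0.7,22],[0,0,0.019]]
    - [[0,-0.7,31],[0,0,0.019]]
    - [[0,-0.7,37],[0,0,0.019]]
    - [[0,-0.7,40],[0,0,0.019]]
    - [[0,-0.7,41],[0,0,0.019]]
    - [[0,-0.7,41],[0,0,0.019]]
    - [[0,-0.7,41],[0,0,0.019]]

```text
time: 7.7
tool_pos: [566.9, 145.6, 65.8]
tcp_rot: [-180.0, -0.0, -9.6]
ft_force: [0.3, 0.3, -2.0]
finger_gap: 22.4
grip_force: 60.0
```

Run:
```python
from h import *
s=r.sense();print(s['tool_pos'],s['tcp_rot'],s['ft_force'])
P=[r.snapshot('side')[0] for _ in range(3)];Q=[r.snapshot('top')[0] for _ in range(3)]
q=np.mean(P,0).astype(np.uint8);p=np.mean(Q,0).astype(np.uint8)
cv2.imwrite('pics/side6.png',q);cv2.imwrite('pics/top6.png',p)
a=np.hstack([cv2.resize(i,(400,480),interpolation=cv2.INTER_CUBIC) for i in (q[184:244,190:240],p[187:247,175:225])])
cv2.imwrite('pics/b6.png',a)
```

```text
[566.86967689 145.63554     65.75324091] [-1.79988367e+02 -4.20734806e-02 -9.63399804e+00] [ 0.345641    0.26582451 -1.95098573]
```

View pics/b6.png

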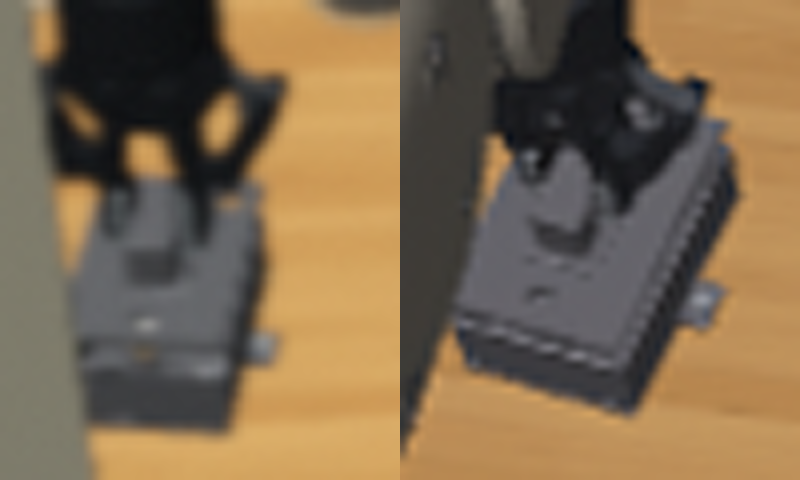

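Left (side): hole2 at (148,325), thread2 just below it at (145,352). Right (top): hole2 at (540,294), near cover corners (455,312) and (618,358), and the box rim just beyond them, parallel.

Run:
```python
from h import *
S=lambda l:[(190+(u+.5)/8-.5,184+(v+.5)/8-.5) for u,v in l]
T=lambda l:[(175+(u-400+.5)/8-.5,187+(v+.5)/8-.5) for u,v in l]
print('side hole2',onz('side',S([(148,325)]),58.5).round(1),'thr2',onz('side',S([(145,352)]),40).round(1))
print('top hole2',onz('top',T([(540,294)]),58.5).round(1))
c=np.array([566.9,145.6]);th=np.radians(-9.6);R=np.array([[np.cos(th),-np.sin(th)],[np.sin(th),np.cos(th)]])
L=np.array([[-46,0],[-60,40],[-60,-40],[60,-40]])@R.T+c
def o(n,z): 
    p=proj(n,np.c_[L,np.full(4,z)]); a=(190,184,0) if n=='side' else (175,187,400)
    return ((p-[a[0],a[1]])*8+4+[a[2],0]).round()
for n in('side','top'):
    print(n,'cover hole2/corners@61',o(n,61.).tolist(),'rim@40 if aligned',o(n,40.).tolist())
```

```text
side hole2 [[519.7 151.8  58.5]] thr2 [[521.5 154.7  40. ]]
top hole2 [[519.8 155.4  58.5]]
side cover hole2/corners@61 [[145.0, 319.0], [55.0, 334.0], [224.0, 344.0], [265.0, 181.0]] rim@40 if aligned [[149.0, 352.0], [59.0, 367.0], [227.0, 377.0], [268.0, 214.0]]
top cover hole2/corners@61 [[545.0, 289.0], [444.0, 291.0], [621.0, 342.0], [731.0, 111.0]] rim@40 if aligned [[553.0, 315.0], [453.0, 317.0], [628.0, 368.0], [737.0, 138.0]]
```

Run:
```python
from h import *
loc=np.array([[46,26],[46,-26],[-46,0]])
def fit(W):
    l=loc
    a=l-l.mean(0);b=W[:,:2]-W[:,:2].mean(0)
    th=np.arctan2((a[:,0]*b[:,1]-a[:,1]*b[:,0]).sum(),(a*b).sum())
    R=np.array([[np.cos(th),-np.sin(th)],[np.sin(th),np.cos(th)]]);t=W[:,:2].mean(0)-R@l.mean(0)
    return t.round(1),round(np.degrees(th),2),(W[:,:2]-l@R.T-t).round(1).tolist()
def cen(f,p,k=3):
    im=cv2.imread(f).astype(float);w=im[...,2]-im[...,0]
    p=np.array(p,float)
    for _ in range(5):
        x,y=np.round(p).astype(int);win=w[y-k:y+k+1,x-k:x+k+1];g=np.clip(win-np.median(win)-6,0,None)
        yy,xx=np.mgrid[y-k:y+k+1,x-k:x+k+1];p=np.array([(g*xx).sum(),(g*yy).sum()])/g.sum()
    return p,round(g.max())
def pts(f,l,k=3):
    o=[cen('pics/'+f,p,k) for p in l];print(f,[(*a.round(2),m) for a,m in o]);return [a for a,_ in o]
B=onz('side',pts('side4.png',[(206,212),(219,212),(208,228)]),40);print('box side',B.round(1).tolist(),fit(B))
for f in('side0.png','side1.png'):
    C=onz('side',pts(f,[(325,220),(334.8,215.3),(344.2,231.6)]),23.5);print('cover on board',C.round(1).tolist(),fit(C))
print('top5',onz('top',pts('top5.png',[(193,227),(211,206.5)]),40))
print('side5,6',onz('side',pts('side5.png',[(208,228)]),40),onz('side',pts('side6.png',[(208,228)],2),40))
# darkness centroid of hole2 in side5, top5, top6
for f,p in(('side5',(207,215.7)),('top5',(190.4,217.3)),('top6',(192.2,223.5))):
    im=cv2.imread(f'pics/{f}.png',0);x,y=map(int,map(round,p));print(f,x,y);print(im[y-4:y+5,x-5:x+6])
im=cv2.imread('pics/side6.png',0);print(im[218:236,200:220])
```

```text
<stdin>:14: RuntimeWarning: invalid value encountered in divide
<stdin>:13: RuntimeWarning: invalid value encountered in cast
<stdin>:13: RuntimeWarning: overflow encountered in scalar subtract
  return _methods._mean(a, axis=axis, dtype=dtype,
  ret = ret.dtype.type(ret / rcount)
<stdin>:14: RuntimeWarning: overflow encountered in scalar subtract
  math.ceil((stop - start) / step))
Traceback (most recent call last):
ValueError: operands could not be broadcast together with shapes (0,0) (7,7)
```

Run:
```python
from h import *
loc=np.array([[46,26],[46,-26],[-46,0]])
def fit(W):
    l=loc
    a=l-l.mean(0);b=W[:,:2]-W[:,:2].mean(0)
    th=np.arctan2((a[:,0]*b[:,1]-a[:,1]*b[:,0]).sum(),(a*b).sum())
    R=np.array([[np.cos(th),-np.sin(th)],[np.sin(th),np.cos(th)]]);t=W[:,:2].mean(0)-R@l.mean(0)
    return t.round(1),round(np.degrees(th),2),(W[:,:2]-l@R.T-t).round(1).tolist()
def cen(f,p,k=2):
    im=cv2.imread(f).astype(float);w=im[...,2]-im[...,0];x,y=np.round(p).astype(int)
    win=w[y-k:y+k+1,x-k:x+k+1];g=np.clip(win-np.percentile(win,35)-3,0,None)
    yy,xx=np.mgrid[y-k:y+k+1,x-k:x+k+1];return np.array([(g*xx).sum(),(g*yy).sum()])/g.sum()
pts=lambda f,l:[cen('pics/'+f,p) for p in l]
im=cv2.imread('pics/side4.png').astype(int);w=im[...,2]-im[...,0];print(w[208:216,202:223]);print(w[224:232,203:214])
for f in('side0.png','side1.png'):
    p=pts(f,[(325,220),(335,215),(344,232)]);C=onz('side',p,23.5);print('cover on board',np.round(p,2).tolist(),fit(C))
p=pts('side4.png',[(206,212),(219,212),(208,228)]);B=onz('side',p,40);print('box side',np.round(p,2).tolist(),fit(B))
p=pts('top5.png',[(193,227),(211,206)]);print('top5',p,onz('top',p,40))
p=pts('side5.png',[(208,228)]);print('side5',p,onz('side',p,40))
for f,p in(('side5',(207,216)),('top5',(190,217)),('top6',(192,223))):
    g=cv2.imread(f'pics/{f}.png',0);x,y=p;print(f,x-5,y-4);print(g[y-4:y+5,x-5:x+6])
print('side6 gray');print(cv2.imread('pics/side6.png',0)[220:234,201:217])
```

```text
[[114 108 106 106 107 107 110 110 110 111 113 115 116 117 118 118 118 118
  118 119 118]
 [ 96  72  64  68  68  69  78  82  86  84  85  92  99  99  99  99 100 100
  103 107 111]
 [ 81  42  25  28  31  26  26  30  31  29  29  32  36  37  37  45  49  51
   53  66  85]
 [ 69  29  16  28  32  18   5   1   1   0   1   0   1   1   4  13  25  31
   23  23  51]
 [ 61  19   7  16  17   8  -1  -3  -3  -3  -4  -4  -3  -4   1  13  29  33
   16   4  32]
 [ 53  14   0   2   2  -1  -3  -1  -4  -3  -3  -3  -3  -4  -2   5  14  14
    4  -1  31]
 [ 35   6  -3  -2  -3  -3  -2  -2  -3  -3  -3  -4  -3  -3  -2  -2   0   0
   -1  -1  30]
 [ 20   1  -3  -3  -3  -3  -4  -3  -3  -3  -3  -2  -3  -4  -2  -3  -3  -2
   -3  -1  23]]
[[-2  4 10 11 10 11 11 14 15 14 12]
 [-4  2  4  4  3  4  5  6  6  9  7]
 [-5 -2  1  4  8  6  3  0  2  2  3]
 [-6 -5 -1 10 23 22  7 -1 -4 -2 -1]
 [-6 -4 -4  5 19 21  7 -3 -5 -4 -5]
 [-5 -4 -4 -2  4  5 -1 -4 -4 -4 -5]
 [-3 -4 -4 -4 -3 -3 -4 -3 -5 -5 -4]
 [-3 -5 -3 -3 -5 -4 -5 -5 -3 -3 -4]]
cover on board [[324.17, 219.89], [334.54, 213.18], [344.13, 232.04]] (array([ 521.1, -342.4]), np
[... 2174 characters left out ...]
 103 102 103 104 103 102 104]
 [102 102 103 102 100 104 126 140 126 108 103 103 104 103 103 102]
 [ 96  97  98  98  98 100 112 118 110 102 101 101 102 102 103 101]
 [ 76  82  83  84  86  89  88  90  90  91  91  92  93  95  96  94]
 [ 69  84  90  89  88  87  83  83  83  82  83  84  84  84  83  82]
 [ 85  96  99  98  93  90  89  88  83  86  92  95  97  97  96  97]
 [ 95  94  93  92  90  83  79  74  74  84  91  96 102 108 113 114]
 [ 75  69  65  66  73  75  73  71  73  82  90  92  97 110 123 121]
 [ 66  60  60  61  64  66  66  66  67  69  72  73  74  79  88  85]
 [ 69  63  62  62  62  62  63  63  62  63  63  63  63  63  65  64]
 [ 68  62  63  62  62  62  61  61  62  62  61  62  62  62  63  63]]
```

```bash
cat > e.py <<'E'
from h import *
from scipy.ndimage import map_coordinates as mc
from scipy.optimize import least_squares
loc=np.array([[46,26],[46,-26],[-46,0]])
def W(l,p): 
    c,s=np.cos(p[2]),np.sin(p[2]); return np.array(l)@np.array([[c,s],[-s,c]])+p[:2]
# box fit from side4
B=onz('side',[(205.65,211.4),(218.6,211.8),(207.5,227.4)],40)[:,:2]
b=least_squares(lambda p:(W(loc,p)-B).ravel(),[567,145,-.16]);print('box side',b.x[:2].round(1),np.degrees(b.x[2]).round(2),b.fun.round(1))
# cover plate top edge offsets
def edges(n,f,tcp,yaw,lo=(-55,15),e=None):
    g=cv2.imread(f'pics/{f}.png',0).astype(float);zt=tcp[2]-9.8+5;p=[tcp[0],tcp[1],np.radians(yaw)]
    for nm,pts,nrm in(('right',[(x,-40) for x in np.linspace(-50,lo[1],25)],(0,-1)),('near',[(-60,y) for y in np.linspace(-34,30,25)],(-1,0))):
        offs=np.arange(-8,9,.25);D=[]
        for q in pts:
            L=np.array(q)+offs[:,None]*np.array(nrm);w=W(L,p);px=proj(n,np.c_[w,np.full(len(w),zt)])
            v=mc(g,[px[:,1],px[:,0]],order=1)
            i=np.where(np.abs(v-102)>7)[0]; i=i[i>8]
            D.append(offs[i[0]] if len(i) else np.nan)
        print(n,f,nm,'outward offset mm median',np.nanmedian(D),'first/last third',np.nanmedian(D[:9]),np.nanmedian(D[-9:]))
if __name__=='__main__':
    for n in('side','top'):
        edges(n,n+'5',(566.7,144.1,106.5),-8.5); edges(n,n+'6',(566.9,145.6,65.8),-9.6)
E
python3 e.py
```

```text
box side [568.5 147. ] -9.65 [ 0.8  0.6 -1.4  0.1  0.7 -0.7]
side side5 right outward offset mm median -3.0 first/last third -3.75 -3.25
side side5 near outward offset mm median -2.75 first/last third -2.75 -1.75
side side6 right outward offset mm median -3.25 first/last third -3.25 -3.5
side side6 near outward offset mm median -2.375 first/last third -2.25 -2.375
top top5 right outward offset mm median -3.5 first/last third -3.25 -3.5
top top5 near outward offset mm median 1.25 first/last third 1.5 1.0
top top6 right outward offset mm median -2.75 first/last third -2.25 -3.25
top top6 near outward offset mm median 2.75 first/last third 2.75 2.75
```

Run:
```python
from bench import r
s=r.sense();print(s['time'],s['tool_pos'],s['qd'].round(2),s['grip_force']);print(r.hand_in())
```

```text
8.0 [566.62594231 145.62777148  65.50948735] [-0.03  0.07  0.01 -0.07 -0.05 -0.07] 59.96413707733154
the job is handed in; nothing more can be done
None
```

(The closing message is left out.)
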